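# Change over the bars in a cam-lever clamping fixture

### The arm

A 7-joint arm with a two-finger parallel gripper is mounted at the origin on the work surface. World frame = base frame: x ahead of the robot, y to its left, z up, the work surface at z = 0. Lengths are in mm, angles in rad, forces in N, time in s.
With the tool pointing down it reaches from about 400 to 900 mm from the base axis. Payload 5.6 kg.
Tool frame: the origin (TCP) lies midway between the tips of the shut fingers; the grasp point (between the pads) lies 19 mm behind it; x points along the fingers, y is the direction in which the jaws open and shut, and the axes are right-handed (so a half turn about x gives the same grasp; the last joint's range is limited). The gripper opens to 92 mm and grips with 3 to 60 N. Pads are 20 mm wide; open, the fingers measure 128 mm over their backs; the gripper's body (75 mm by 189 mm) begins 69 mm behind the grasp point.
Start: joints at [1.287, 0.468, -0.012, 1.603, 0.006, 1.071, -0.056], TCP at [154.969, -631.264, 214.592] pointing down, gripper open.
Joint ranges: [-2.53, 2.53], [-0.31, 2.02], [-1.57, 1.55], [0.28, 2.44], [-1.29, 4.43], [0.15, 1.84], [-2.92, 2.92]. Speed limits (rad/s): [2.57, 2.57, 3.14, 3.14, 3.14, 3.14, 3.14].

### API

Orientations are given as a rotation vector (axis times angle).
In Python, from cell import robot, grip, kin, viewer gives the robot as it stands. Calls block until the motion is done:
- robot.movep(position, orientation): joint-space move of the TCP to a pose.
- robot.servo_line(position, feed=150, rotation=None): straight line of the TCP; rotation=None keeps the orientation; feed is the mean speed in mm/s.
- robot.goto_joints(angles): joint-space move.
- grip(opening, newtons=None): opening from 0.0 (shut) to 1.0 (fully open); newtons is the grip in N (None keeps the last); returns when the fingers have stopped.
- robot.hold(seconds).
- kin.ik(position, orientation): joint angles nearest the present ones, or None.
- robot.observe(): the state.
- viewer.read_camera(name): name is "scene" or "side" or "wrist"; returns the picture (384x512x3 uint8, red, green, blue); there is no depth.
- viewer.camera_info(name): a dict with "camera_matrix" (3x3 intrinsics, pixels), "R" (3x3) and "t" (3): a world point X has camera coordinates R X + t. Camera axes: x right, y down, z forward; pixel columns grow to the right and rows downward; lengths in mm; the calibration is good to about 2 mm. A picture is of the moment at which its call begins: read the wrist's pose just before it. camera_info takes no time and is no camera call; for the wrist camera it gives the pose at the moment of the call.
A pose or a line that the arm cannot do raises robot.IKError and nothing moves.
- robot.job_done(): hands the job in, once; it reports no verdict.
Trained networks look in the newest picture that a camera, given by its name, has taken for a name from the list of things; names that differ only in an ending like _2 or _b are one class to them, and where a whole thing is asked for, a point or a joint stands for the part that bears it (a point fixed in the world has none). Each returns a list of dicts, best first, with "confidence" (0 to 1); they miss things now and then, are a little off and sometimes report something else, mostly with a low value. They report only what shows in the picture. A call takes as long as a camera call. They do not tell look-alikes from the thing itself.
- viewer.silhouettes(name, camera): "mask" (384x512 bool, what is visible of it).
- viewer.pinpoint(name, camera): "at" ([x, y, z] in mm, in the coordinates of the camera as it stood for that picture, good to about 4 mm: a listed point, or the origin of a listed thing).
The state is a dict: "t": time; "joints": joint angles; "joint_velocities": joint speeds; "joint_torque": joint torques, N m; "tcp_pos": TCP position; "tcp_rot": TCP orientation; "contact_force": force on the tool from outside, world axes, zero at the start; "wrist_torque": the same for the moment, N m; "grip_width": opening from 0.0 (shut) to 1.0 (fully open).
Only numpy, scipy, OpenCV 4.12 (cv2) and the standard library are available. Lean on these libraries where they do the work, as an engineer would, in place of code of your own. Each camera call takes 0.05 s, during which the arm holds its last target. There are 200 camera calls.

### The job

Throw the red cam lever open, slide the finished bright bar out from under the bridge and lay it flat in the yellow tray. Then put every black bar from the mat in a lane of its own, slide it under the bridge fully home against the stop, and snap the lever over center so that it clamps them all. Do not disturb the torch, the oil bottle and the block of grinding points.

Things in the scene. Friction and masses are not known exactly. Their poses are not given: they have to be found in the camera images.
- fixture: Grey clamping fixture, fixed: base 260 mm (x) by 220 mm (y), 20 mm thick; origin at the centre of its underside, z up, loading end at -x, towards the robot, often a little turned. Three straight lanes run along x, 32 mm wide, floor at z 20 mm, open at the -x end; the green ribs beside them are 28 mm wide and rise to z 30 mm. A 30 mm high stop with its face at x = +110 mm ends all.
- bridge (a point): Centre of the top of the dark bridge that crosses all lanes; in the fixture's frame it spans x = +50 to +90 mm, underside at z 75, top at z 95 mm, with two lugs (x +56 to +84, y within 27 mm) up to z 135 mm. On the -x side of it the lanes are open from above: a bar can be laid in with its centre near fixture x = -30 mm and slid along +x under the bridge.
- hinge (a point): Middle of the lever's hinge axis, on the bridge, 118 mm above the bench. The axis is level, along the fixture's y. Closed, the lever slopes up from here towards the fixture's -x at 35 degrees above level; opening swings it up over the top to 110 degrees, leaning towards +x.
- lever (a joint): Angle of the red over-center cam lever (rad): 0 = closed and clamped, 1.31 = fully open, center at 0.44. A spring throws it to the closed stop from below 0.44 and to the open stop from above (about 0.4 N m holds it closed, 0.5 N m holds it open, falling to nothing at center). It presses the foot down when closed.
- foot: Black rubber pressure foot, 34 mm (x) by 176 mm (y) by 12 mm, under the bridge over all three lanes; origin at the centre of its underside. The lever moves it: 10 mm clear of the bars' tops with the lever open, pressed onto every bar in the lanes with the lever closed.
- lever_grip (a point): Middle of the lever's red hand bar: a round bar 18 mm thick, 88 mm long, parallel to the fixture's y, 115 mm from the hinge, held at its two ends by thin 10 mm arms; free from above, 184 mm above the table when closed, about 226 mm when open. Can be pushed sideways by a finger, or taken loosely between the fingers and led round in its arc.
- mat: White plastic mat, fixed, 310 x 180 mm, 3 mm thick, on which the fresh bars lie; origin at the centre of its underside.
- tray: Yellow open tray for finished bars, fixed, 250 mm (x) by 180 mm (y) outside, walls 5 mm thick and 30 mm high, floor 5 mm thick; origin at the centre of its underside. Mat and tray may change sides.
- torch: Blue pocket torch, 115 mm long, lying on the bench beyond the work; bystander. Origin under its middle.
- oil: Small oil bottle with a red cap, 56 mm across, 130 mm tall; bystander. Origin at the centre of its foot.
- burrs: Wooden block 100 x 50 x 30 mm with grinding points standing in it; bystander. Origin at the centre of its underside.
- lane1 (a point): Centre of a bar lying fully home in the right lane: in the fixture's frame at x = +45, y = -60, z = 32 mm (12 mm above the lane floor). The lane runs along the fixture's x.
- lane2 (a point): Centre of a bar lying fully home in the middle lane: in the fixture's frame at x = +45, y = 0, z = 32 mm (12 mm above the lane floor). The lane runs along the fixture's x.
- lane3 (a point): Centre of a bar lying fully home in the left lane: in the fixture's frame at x = +45, y = 60, z = 32 mm (12 mm above the lane floor). The lane runs along the fixture's x.
- bar1: Fresh bar: black square steel bar, 130 mm long, 25 x 25 mm, 0.6 kg, edges just broken; origin at its centre, x along its length (the two ends are alike). Two or three such bars lie on the mat, roughly across it; any bar may go in any lane.
- bar2: Fresh bar: black square steel bar, 130 mm long, 25 x 25 mm, 0.6 kg, edges just broken; origin at its centre, x along its length (the two ends are alike). Two or three such bars lie on the mat, roughly across it; any bar may go in any lane.
- bar3: Fresh bar: black square steel bar, 130 mm long, 25 x 25 mm, 0.6 kg, edges just broken; origin at its centre, x along its length (the two ends are alike). Two or three such bars lie on the mat, roughly across it; any bar may go in any lane.
- done1: Finished bar: bright square steel bar, 130 mm long, 25 x 25 mm, 0.6 kg, edges just broken; origin at its centre, x along its length (the two ends are alike). A blue band is wrapped round it 35 mm from its middle. One such bar is clamped in one of the lanes at the start, fully home.
- done2: Finished bar: bright square steel bar, 130 mm long, 25 x 25 mm, 0.6 kg, edges just broken; origin at its centre, x along its length (the two ends are alike). A blue band is wrapped round it 35 mm from its middle. One such bar is clamped in one of the lanes at the start, fully home.
- done3: Finished bar: bright square steel bar, 130 mm long, 25 x 25 mm, 0.6 kg, edges just broken; origin at its centre, x along its length (the two ends are alike). A blue band is wrapped round it 35 mm from its middle. One such bar is clamped in one of the lanes at the start, fully home.
Not all that is in view belongs to the job. What is shaped like the bar2 but pink or turquoise is not meant.

How it is judged (in metres and radians):
On the way, in this order (a step that is already met when the one before it is completed fails the run):
1. the cam lever is thrown open (value of joint lever above 1.15 rad), for 0.2 s.
2. the finished bar has been slid out of the fixture and lies in the tray (x of done1 in the frame of tray between -0.12 and 0.12 m and y of done1 in the frame of tray between -0.085 and 0.085 m and z of each of done1, done2, done3 in the frame of tray below 0.024 m and linear speed of each of done1, done2, done3 below 0.02 m/s and x of done2 in the frame of tray between -0.12 and 0.12 m and y of done2 in the frame of tray between -0.085 and 0.085 m and x of done3 in the frame of tray between -0.12 and 0.12 m and y of done3 in the frame of tray between -0.085 and 0.085 m), for 0.2 s.
3. every black bar lies fully home in a lane, the lever still open (value of joint lever above 1.15 rad and x of bar1 in the frame of fixture between 0.038 and 0.052 m and y of bar1 in the frame of fixture between -0.072 and 0.072 m and z of each of bar1, bar2, bar3 in the frame of fixture below 0.036 m and angle between the x axis of each of bar1, bar2, bar3 and the x axis of fixture, either way round below 0.12 rad and linear speed of each of bar1, bar2, bar3 below 0.02 m/s and x of bar2 in the frame of fixture between 0.038 and 0.052 m and y of bar2 in the frame of fixture between -0.072 and 0.072 m and x of bar3 in the frame of fixture between 0.038 and 0.052 m and y of bar3 in the frame of fixture between -0.072 and 0.072 m), for 0.2 s.
At the end, for the whole second after the job is handed in: The lever is closed (below 0.15 rad); every black bar present lies in a lane, along it within 0.12 rad, home within 7 mm of the stop, and is pressed by the foot with more than 1 N; the bright bar lies flat in the tray, at rest (all of step 2 and value of joint lever below 0.15 rad and x of bar1 in the frame of fixture between 0.038 and 0.052 m and y of bar1 in the frame of fixture between -0.072 and 0.072 m and z of each of bar1, bar2, bar3 in the frame of fixture below 0.036 m and angle between the x axis of each of bar1, bar2, bar3 and the x axis of fixture, either way round below 0.12 rad and contact force between foot and bar1 above 1 N and linear speed of each of bar1, bar2, bar3 below 0.02 m/s and x of bar2 in the frame of fixture between 0.038 and 0.052 m and y of bar2 in the frame of fixture between -0.072 and 0.072 m and contact force between foot and bar2 above 1 N and x of bar3 in the frame of fixture between 0.038 and 0.052 m and y of bar3 in the frame of fixture between -0.072 and 0.072 m and contact force between foot and bar3 above 1 N); the robot touches nothing.
It fails at once if the torch is pushed more than 40 mm away (distance of torch from where it was at the start of the episode above 0.04 m).
It fails at once if the oil bottle is pushed more than 40 mm away (distance of oil from where it was at the start of the episode above 0.04 m).
It fails at once if the block of grinding points is pushed more than 40 mm away (distance of burrs from where it was at the start of the episode above 0.04 m).
Of bar1, bar2, bar3 only 2 to 3 are there at a start; the rules pass over those that are not, and their reading is None.
Of done1, done2, done3 only 1 to 1 are there at a start; the rules pass over those that are not, and their reading is None.
At some moment in a run one of bar1, bar2, bar3 may be knocked a few centimetres aside while the robot is not near it.
Once in a run the grip may slacken for a moment while it holds something.
It also fails if it takes over 210 s, if anything falls off the work surface, if the arm or the gripper's body presses on something with over 40 N, if the wrist force passes 120 N, or if a joint passes its speed limit or range.

## Working session

There is one attempt and no reset: what is moved stays moved. The work goes in short steps, each a Python script; the robot and the scene stay as the last script left them, time stands still between calls to the robot, and variables do not carry over. Pictures are saved under pics/ and viewed, about 12 in all and at most 16, crops included, and the job is handed in when it is done.

```bash
ls; mkdir -p pics; python3 - <<'E'
from cell import robot,viewer
import cv2,numpy as np
ims=[]
for c in("scene","side"):
    im=viewer.read_camera(c); cv2.imwrite(f"pics/{c}0.png",cv2.resize(im[:,:,::-1],(800,600),interpolation=cv2.INTER_CUBIC))
    i=viewer.camera_info(c);K,R,t=i["camera_matrix"],np.array(i["R"]),np.array(i["t"])
    print(c,np.array(K).tolist(),(-R.T@t).round())
    for n in["fixture","bridge","hinge","lever_grip","mat","tray","torch","oil","burrs","bar1","done1","lane1","lane2","lane3"]:
        for d in viewer.pinpoint(n,c):
            p=R.T@(np.array(d["at"])-t); q=np.array(K)@np.array(d["at"]);print(n,round(d["confidence"],2),p.round(),(q[:2]/q[2]).round())
print(robot.observe())
E
```

```text
pics
scene [[372.2439660166615, 0.0, 254.33880112761983], [0.0, 372.2439660166615, 187.93112151145303], [0.0, 0.0, 1.0]] [ 854. -662. 1050.]
fixture 0.95 [541.   5.   1.] [279. 192.]
bridge 0.95 [614.  -8.  93.] [298. 189.]
hinge 0.74 [612.  -5. 117.] [299. 183.]
lever_grip 0.82 [516.   6. 183.] [275. 154.]
lever_grip 0.31 [597.  54.  40.] [301. 183.]
mat 0.89 [ 499. -304.    0.] [215. 256.]
mat 0.67 [514. 306.   2.] [312. 135.]
tray 0.66 [514. 312.   2.] [312. 134.]
torch 0.65 [778. -91.   0.] [328. 247.]
oil 0.57 [740. 181.  -1.] [353. 183.]
oil 0.37 [610.  -8.  45.] [296. 197.]
burrs 0.83 [ 754. -247.    1.] [298. 284.]
bar1 0.95 [ 598. -298.   16.] [244. 269.]
bar1 0.81 [ 280. -525.   18.] [109. 274.]
bar1 0.67 [ 447. -503.   19.] [158. 298.]
bar1 0.6 [ 209. -304.   14.] [143. 210.]
bar1 0.56 [ 504. -295.   19.] [218. 251.]
done1 0.8 [579. -58.  31.] [279. 205.]
lane1 0.78 [581.  -4.  29.] [288. 194.]
lane1 0.7 [581. -62.  30.] [279. 207.]
lane1 0.67 [597.  54.  38.] [301. 183.]
lane1 0.58 [613.  -2. 116.] [299. 183.]
lane2 0.78 [581.  -4.  29.] [288. 194.]
lane2 0.7 [581. -62.  
[... 1505 characters left out ...]
 array([ 1.28702351,  0.46747616, -0.01158162,  1.60270143,  0.00600689,
        1.07139356, -0.05629681]), 'joint_velocities': array([ 1.31180917e-03,  3.32956490e-05, -5.77203968e-04, -7.63259519e-04,
        1.08461380e-03, -1.12358844e-03,  1.57759952e-03]), 'joint_torque': array([-2.61519172e-04, -5.20407629e+01, -1.25671926e-02, -2.44052017e+01,
       -5.67955768e-02,  1.14455185e-02,  2.31519593e-06]), 'tcp_pos': array([ 154.94212477, -631.27434283,  214.60724119]), 'tcp_rot': array([ 2.09352665,  0.25310796, -2.09361891]), 'contact_force': array([-0.04669165,  0.4090023 , -0.7571473 ]), 'wrist_torque': array([ 0.00902255, -0.03895446, -0.03161499]), 'grip_width': 1.0007920802476704}
```

View pics/scene0.png

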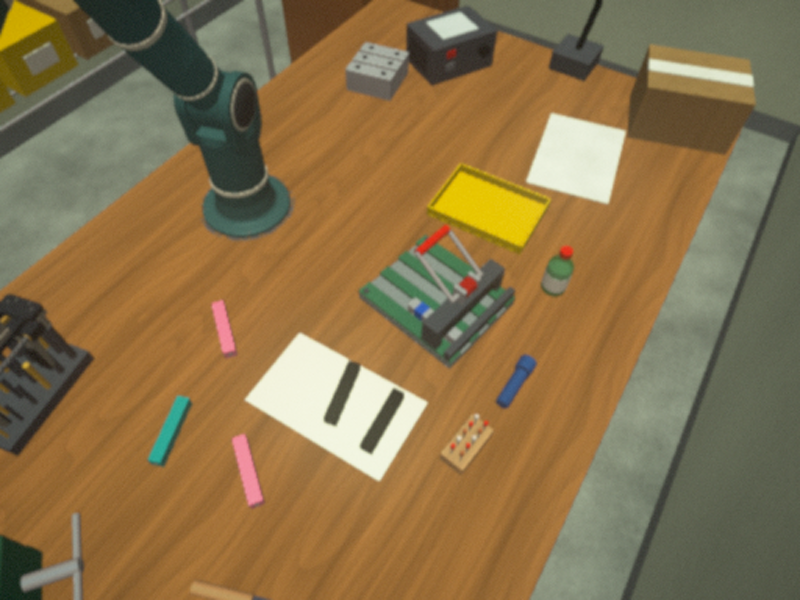

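View pics/side0.png

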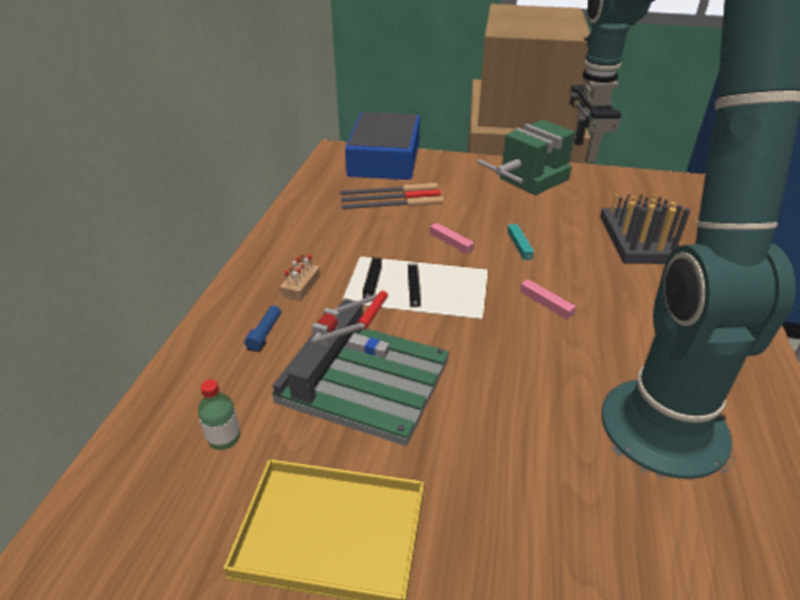

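The scene shows two black bars on the mat, at about (342,393) and (382,420) in the enlarged scene view. The pink and turquoise bars lie on the bench, so they are decoys. The bright bar with the blue band is in the right lane at about (421,310). Next I'll measure with the wrist camera.

```bash
cat > h.py <<'E'
from cell import robot,grip,kin,viewer
import numpy as np,cv2,json
from scipy.spatial.transform import Rotation as Ro
from scipy.optimize import least_squares
def down(th):
    """tool down, jaw axis at world yaw th (mod pi, the one nearer the present wrist)"""
    best=None
    y=np.array([np.cos(th),np.sin(th),0]);x=np.array([0,0,-1.])
    return Ro.from_matrix(np.c_[x,y,np.cross(x,y)]).as_rotvec()
def rot(th,p):
    c=[]
    for k in(-1,0,1):
        r=down(th+k*np.pi);q=kin.ik(p,r)
        if q is not None:c.append((abs(np.array(q)-robot.observe()["joints"]).max(),th+k*np.pi))
    return down(min(c)[1])
def look(cam,names,show=None):
    i=viewer.camera_info(cam);R,t,K=[np.array(i[k]) for k in("R","t","camera_matrix")]
    im=viewer.read_camera(cam);out={}
    if show:cv2.imwrite(f"pics/{show}.png",im[:,:,::-1])
    for n in names:
        out[n]=[(round(d["confidence"],2),(R.T@(np.array(d["at"])-t))) for d in viewer.pinpoint(n,cam)]
    return out,(K,R,t),im
def plane(mask,cal,z):
    """metric outline of a mask seen on the plane z -> minAreaRect"""
    K,R,t=cal
    c,_=cv2.findContours(mask.astype(np.uint8),0,1);c=max(c,key=cv2.contourArea)[:,0].astype(float)
    d=(np.linalg.inv(K)@np.c_[c,np.ones(len(c))].T).T@R;C=-R.T@t
    P=C+d*((z-C[2])/d[:,2])[:,None]
    (cx,cy),(w,h),a=cv2.minAreaRect(P[:,:2].astype(np.float32))
    if w<h:a+=90;w,h=h,w
    a=np.radians((a+90)%180-90)
    return np.array([cx,cy]),w,h,a
E
python3 - <<'E'
from h import *
o=robot.observe();robot.servo_line([155,-631,380])
def see(p,th,names,show):
    robot.movep(p,rot(th,p));robot.hold(.3)
    out,cal,im=look("wrist",names,show)
    print(show,"cam",(-cal[1].T@cal[2]).round(),"t",round(robot.observe()["t"],1))
    for n in out:
        for c,x in out[n]:print(n,c,x.round(1))
    return cal
cal=see([500,-300,420],0,["mat","bar1"],"w_mat")
for s in viewer.silhouettes("bar1","wrist"):
    print(round(s["confidence"],2),s["mask"].sum(),plane(s["mask"],cal,28))
cal=see([480,0,450],np.pi/2,["fixture","bridge","hinge","lever_grip","lane1","done1"],"w_fix")
cal=see([500,300,400],np.pi/2,["tray"],"w_tray")
for s in viewer.silhouettes("tray","wrist"):
    print(round(s["confidence"],2),s["mask"].sum(),plane(s["mask"],cal,30))
a=[cv2.imread(f"pics/w_{n}.png") for n in("mat","fix","tray")]
cv2.imwrite("pics/w3.png",np.vstack([np.hstack([cv2.resize(x,(400,300)) for x in a[:2]]),np.hstack([cv2.resize(a[2],(400,300)),np.zeros((300,400,3),np.uint8)])]))
E
```

```text
w_mat cam [ 500. -219.  590.] t 5.0
mat 0.76 [ 499.5 -311.2   -2.2]
bar1 0.95 [ 502.3 -289.6   17.9]
bar1 0.85 [ 601.5 -302.9   12.4]
bar1 0.85 [ 208.7 -307.4   11. ]
bar1 0.79 [ 450.6 -510.    16.7]
bar1 0.62 [ 280.6 -527.    11.3]
0.87 998 (array([ 502.78387451, -292.58401489]), 129.01646423339844, 24.729015350341797, np.float64(-1.329691814549778))
0.79 352 (array([ 267.85375977, -479.01605225]), 45.167686462402344, 37.78028869628906, np.float64(-1.165217332537195))
0.7 1134 (array([ 597.73260498, -296.8425293 ]), 129.4832763671875, 28.079952239990234, np.float64(-1.5130030929462224))
0.67 1062 (array([ 450.30322266, -501.49407959]), 131.328369140625, 37.57110595703125, np.float64(-0.6372574309168096))
w_fix cam [398.  -2. 620.] t 6.8
fixture 0.82 [544.    4.9   1. ]
bridge 0.61 [609.9  -7.   92.6]
hinge 0.85 [611.1 -10.  118. ]
hinge 0.6 [605.5  -9.8  47.3]
hinge 0.58 [ 5.059e+02  3.091e+02 -3.000e-01]
lever_grip 0.58 [516.7   7.3 186.1]
lever_grip 0.49 [508.8 310.8   2. ]
lane1 0.81 [592.   -6.4  30.1]
lane1 0.8 [592.1  54.3  32.8]
lane1 0.57 [573.4 -63.6  33.5]
lane1 0.48 [610.8  -9.8  96.5]
done1 0.56 [570.7 -59.2  30.1]
w_tray cam [418. 298. 570.] t 8.4
tray 0.78 [509.5 310.1  -2.9]
0.88 14982 (array([510.77984619, 308.16311646]), 249.05897521972656, 179.72564697265625, np.float64(0.03822225388654887))
```

View pics/w3.png

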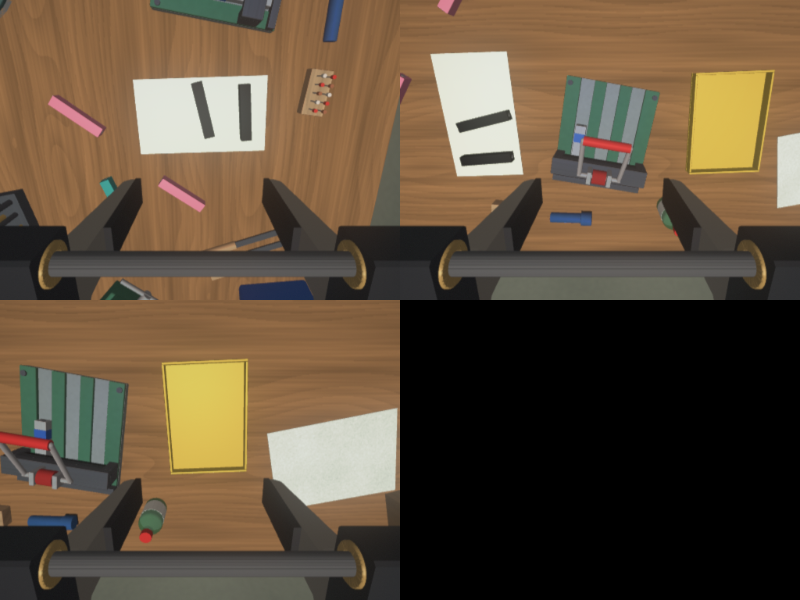

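```bash
cat >> h.py <<'E'
def fitfix(im,cal,x0,xr=(-128,-45)):
    """refine fixture pose (x,y,yaw) from green rib tops (z=30)"""
    K,R,t=cal
    hsv=cv2.cvtColor(im,cv2.COLOR_RGB2HSV);g=cv2.inRange(hsv,(55,60,20),(95,255,255)).astype(np.float32)/255
    g=cv2.GaussianBlur(g,(0,0),.8)
    X,Y=np.meshgrid(np.arange(xr[0]-22,xr[1],2.),np.arange(-125,126,1.))
    yy=abs(Y);m=((yy>16)&(yy<44)|(yy>76)&(yy<104+6))&(X>-130)
    best=None
    def score(v):
        c,s=np.cos(v[2]),np.sin(v[2])
        P=np.stack([v[0]+c*X-s*Y,v[1]+s*X+c*Y,np.full_like(X,30.)],-1)@R.T+t
        p=P@K.T;u=(p[...,:2]/p[...,2:]).astype(np.float32)
        v_=cv2.remap(g,u[...,0],u[...,1],cv2.INTER_LINEAR)
        return -np.corrcoef(v_.ravel(),m.ravel())[0,1]
    from scipy.optimize import minimize
    r=minimize(score,x0,method="Nelder-Mead",options=dict(initial_simplex=np.array([x0,np.add(x0,[6,0,0]),np.add(x0,[0,6,0]),np.add(x0,[0,0,.06])])))
    return r.x,-r.fun
E
python3 - <<'E'
from h import *
p=[560,5,440];robot.movep(p,rot(np.pi/2-.16,p));robot.hold(.3)
out,cal,im=look("wrist",["fixture","lane1","hinge","lever_grip"],"w_fix2")
for n in out:
    for c,x in out[n]:print(n,c,x.round(1))
print((-cal[1].T@cal[2]).round())
for x0 in([542,4,-.16],[546,1,-.1],[540,8,-.2]):print(fitfix(im,cal,x0))
i=viewer.camera_info("side");sc=[np.array(i[k]) for k in("camera_matrix","R","t")]
im2=viewer.read_camera("side");print("side",fitfix(im2,sc,[542,4,-.16]))
i=viewer.camera_info("scene");sc=[np.array(i[k]) for k in("camera_matrix","R","t")]
im2=viewer.read_camera("scene");print("scene",fitfix(im2,sc,[542,4,-.16]))
E
```

```text
fixture 0.86 [542.4   6.7   1.6]
lane1 0.89 [597.2  56.3  30.6]
lane1 0.81 [590.3  -4.2  28.7]
lane1 0.63 [738.5 179.9   4. ]
lane1 0.56 [574.7 -64.6  31.1]
lane1 0.25 [613.8  -6.9  97.3]
hinge 0.9 [610.5  -7.2 118.3]
hinge 0.73 [ 754.4 -254.6    1.1]
lever_grip 0.88 [518.6   5.3 183.9]
lever_grip 0.43 [ 754.7 -253.3   -0.8]
[479.  18. 610.]
(array([ 5.42061162e+02,  2.83830108e+00, -1.76434660e-01]), np.float64(0.9551556711669995))
(array([ 5.42071802e+02,  2.84730011e+00, -1.76341847e-01]), np.float64(0.9551511488303065))
(array([ 5.42138562e+02,  2.91461167e+00, -1.75524379e-01]), np.float64(0.9551229570704534))
side (array([ 5.40436227e+02,  1.02612771e+01, -1.78442928e-01]), np.float64(0.9309540536069569))
scene (array([ 5.46214158e+02, -4.44463687e-01, -2.05834040e-01]), np.float64(0.8390048506408313))
```

View pics/w_fix2.png

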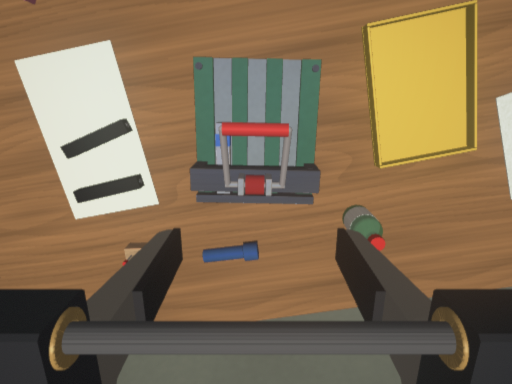

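The wrist view shows the fixture's ribs, the lever's red bar at (255,130) and the bright bar in the left-of-image lane at (222,140). I'm using fixture pose (542, 3.5, -0.175). Next I'll throw the lever open.

```bash
cat >> h.py <<'E'
FX=np.array([542,3.5,-.175])
def W(x,y,z):
    c,s=np.cos(FX[2]),np.sin(FX[2]);return np.array([FX[0]+c*x-s*y,FX[1]+s*x+c*y,z])
YJ=FX[2]+np.pi/2
def st(tag=""):
    o=robot.observe();print(tag,"t",round(o["t"],1),"tcp",o["tcp_pos"].round(1),"F",o["contact_force"].round(1),"g",round(o["grip_width"],3));return o
E
python3 - <<'E'
from h import *
grip(0.0,20)
p=W(-80,0,330);r=rot(YJ,p);robot.movep(p,r)
robot.servo_line(W(-80,0,172),200);st("down")
arc=lambda f,dx,dz:W(70-115*np.cos(f)+dx,0,118+115*np.sin(f)+dz)
for d in range(35,106,7):
    robot.servo_line(arc(np.radians(d),-17,-12),100);st(d)
robot.servo_line(W(-60,0,300),200)
out,cal,im=look("scene",["lever_grip"],None);print(out)
out,cal,im=look("side",["lever_grip"],"side1");print(out)
E
```

```text
down t 13.2 tcp [464.4  17.9 173. ] F [ 0.2  0.3 -0.6] g 0.01
35 t 13.7 tcp [498.4  10.9 172.2] F [-11.7   0.1   9.6] g 0.004
42 t 14.0 tcp [505.9   9.6 183. ] F [-14.1   1.2   6.8] g 0.005
49 t 14.3 tcp [515.3   7.9 193.5] F [-17.1   0.9  13. ] g 0.007
56 t 14.6 tcp [531.3   5.6 202.5] F [-2.5  0.8  1.8] g 0.005
63 t 14.9 tcp [543.6   3.  208.7] F [-0.3 -0.5 -0.1] g 0.008
70 t 15.2 tcp [555.5   1.1 213.9] F [-1.   0.4 -0.6] g 0.002
77 t 15.5 tcp [568.5  -1.1 217.8] F [ 0.   0.3 -0.1] g 0.005
84 t 15.8 tcp [582.1  -3.5 220.2] F [-0.8 -0.3 -0.1] g 0.003
91 t 16.0 tcp [595.9  -6.  220.7] F [0.8 1.  0.1] g 0.005
98 t 16.3 tcp [609.6  -8.4 219.6] F [ 0.2 -0.8 -0.2] g 0.004
105 t 16.6 tcp [623.2 -10.8 216.8] F [ 0.3  0.2 -0.5] g 0.005
{'lever_grip': [(0.74, array([650.05201138, -16.39365186, 225.55258981]))]}
{'lever_grip': [(0.77, array([645.11532028, -15.17622324, 221.29625766])), (0.71, array([585.75769239,  -2.88164776,  34.69495695]))]}
```

View pics/side1.png

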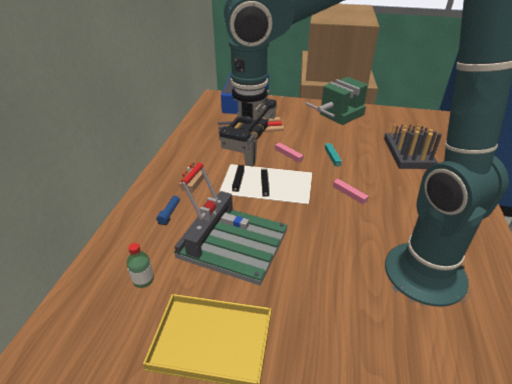

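The lever bar is now at about (193,175), and its estimated position (648,-16,224) matches fully open. Next I'll slide out the bright bar.

```bash
python3 - <<'E'
from h import *
p=W(60,0,400);robot.movep(p,rot(YJ,p));grip(.55,45);robot.hold(.2)
out,cal,im=look("wrist",["done1"],"w_fix3");print(out, fitfix(im,cal,FX,(-128,40)))
for s in viewer.silhouettes("done1","wrist"):print(s["confidence"],plane(s["mask"],cal,45))
# grasp at fixture x=0
p=W(0,-60,150);r=rot(YJ,p);robot.movep(p,r)
robot.servo_line(W(0,-60,60),150);robot.servo_line(W(0,-60,33),60);st("at")
grip(0.0,45);st("gripped")
robot.servo_line(W(-76,-60,34),80);st("slid")
grip(.55);robot.servo_line(W(-76,-60,70),150)
robot.servo_line(W(-31,-60,70),150);robot.servo_line(W(-31,-60,33),60);st("at2")
grip(0.0,55);st("gripped")
robot.servo_line(W(-31,-60,200),150);st("up")
out,cal,im=look("side",["done1"],"side2");print(out)
E
```

```text
{'done1': [(0.67, array([573.3373888, -60.6652137,  29.1474995]))]} (array([ 5.42301903e+02,  2.82194233e+00, -1.77246149e-01]), np.float64(0.9643504249846994))
0.72 (array([548.84698486, -57.85952759]), 78.34410858154297, 29.485544204711914, np.float64(-0.15544884598597963))
at t 22.1 tcp [531.5 -55.4  32.8] F [0.1 0.6 0.4] g 0.551
gripped t 22.6 tcp [531.7 -55.4  33.2] F [-0.4  0.1  1.6] g 0.263
slid t 23.7 tcp [456.1 -42.4  33.7] F [-2.8 -0.5 -3.7] g 0.263
at2 t 25.8 tcp [501.2 -50.   33. ] F [ 0.8 -0.3 -0.4] g 0.547
gripped t 26.3 tcp [501.1 -50.3  33.2] F [-0.4 -1.4  2.2] g 0.266
up t 27.6 tcp [500.2 -50.2 199.1] F [-0.5 -0.8 -6.2] g 0.265
{'done1': [(0.7, array([496.89493534, -50.65902806, 197.60727183])), (0.18, array([5.08462157e+02, 3.11186820e+02, 1.70214244e-01]))]}
```

View pics/side2.png

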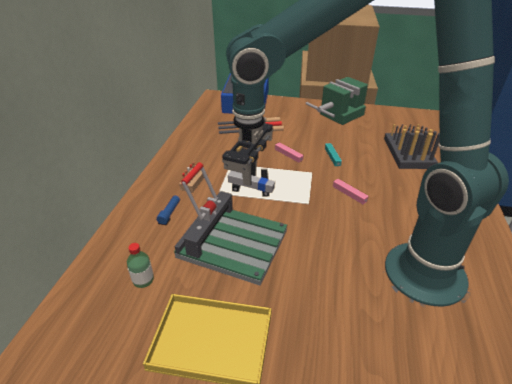

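The bright bar hangs level in the gripper at about (252,183), held near its middle. Next it goes into the tray.

```bash
python3 - <<'E'
from h import *
p=np.array([511,309,200.]);r=rot(.03+np.pi/2,p)
robot.servo_line([490,120,220],250);robot.servo_line(p,250,r);st("above")
robot.servo_line([511,309,40],150);st();robot.servo_line([511,309,19.5],40);st("low")
grip(.55);robot.servo_line([511,309,200],200)
p=[500,-300,420];robot.servo_line([480,150,300],300);robot.movep(p,rot(0,p));robot.hold(.2)
out,cal,im=look("wrist",["bar1"],"w_mat2")
for s in viewer.silhouettes("bar1","wrist"):print(round(s["confidence"],2),plane(s["mask"],cal,26))
for c,x in out["bar1"]:print(c,x.round(1))
out,_,im=look("side",["done1"],"side3");print(out)
c=np.hstack([cv2.imread("pics/side3.png")[250:384,100:350],cv2.imread("pics/w_mat2.png")[60:194,150:400]])
cv2.imwrite("pics/c3.png",cv2.resize(c,None,fx=1.6,fy=1.6))
st()
E
```

```text
above t 29.5 tcp [511.6 306.6 199.4] F [ 0.6 -0.1 -6.2] g 0.263
 t 30.7 tcp [511.6 309.6  41.1] F [-0.5 -0.2 -6.5] g 0.266
low t 31.3 tcp [510.9 309.2  19.4] F [-0.3  0.3 -6. ] g 0.264
0.91 (array([ 213.42572021, -303.8236084 ]), 133.09779357910156, 33.72662353515625, np.float64(-0.6363974296217958))
0.83 (array([ 502.62237549, -292.70843506]), 130.82199096679688, 25.32819175720215, np.float64(-1.3284518467462372))
0.79 (array([ 280.38375854, -516.59625244]), 122.6810531616211, 37.342384338378906, np.float64(-1.2046016567653999))
0.64 (array([ 457.02828979, -507.92678833]), 114.11402893066406, 37.15104293823242, np.float64(-0.6216820664395357))
0.61 (array([ 622.75994873, -286.96298218]), 130.35968017578125, 28.958627700805664, np.float64(-1.4968704786556062))
0.95 [ 278.2 -528.8   13. ]
0.82 [ 449.  -511.1   15. ]
0.79 [ 497.6 -290.2   16.9]
0.62 [ 629.4 -289.2   13.9]
0.58 [ 208.4 -307.    11.7]
{'done1': [(0.92, array([502.41568188, 308.18712721,  15.86900341])), (0.73, array([607.68121331,  -7.84096488,  94.83167123]))]}
 t 35.9 tcp [ 500.  -299.9  420. ] F [-0.3  0.5 -0.5] g 0.547
```

View pics/c3.png

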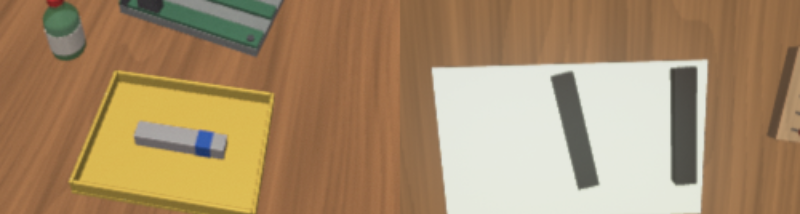

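Left crop: the bright bar lies flat in the yellow tray at about (180,140). Right crop: the two black bars are on the white mat at about (575,130) and (683,125). They are black, of bar shape and on the mat, so they are the ones meant; the pink and turquoise ones are off it. The second bar has been knocked about 25 mm towards +x, so I have its new position. Next I'll load the first bar into lane 1.

```bash
cat >> h.py <<'E'
FX=np.array([542.2,3.,-.176]);YJ=FX[2]+np.pi/2
def load(c,yaw,y):
    p=np.array([*c,110.]);robot.movep(p,rot(yaw+np.pi/2,p));grip(.65,55)
    p[2]=16;robot.servo_line(p,120);st("at");grip(0.,55);st("grip")
    p[2]=200;robot.servo_line(p,200);st("up")
    q=W(-32,y,200);robot.movep(q,rot(YJ,q));st("over")
    robot.servo_line(W(-32,y,60),150)
    for z in(45,40,36,34,33):
        robot.servo_line(W(-32,y,z),40);o=st(z)
        if o["contact_force"][2]>12:break
def push(y):
    """shut fingers behind the bar, slide it home"""
    grip(.5);robot.servo_line(W(-32,y,80),120);robot.servo_line(W(-130,y,80),200);grip(0.,30)
    robot.servo_line(W(-130,y,34),120)
    u=W(1,0,0)-W(0,0,0)
    f0=robot.observe()["contact_force"]@u
    for x in np.r_[-110:-42:10,-40:-15:2]:
        robot.servo_line(W(x,y,34),60);o=robot.observe();f=(o["contact_force"]-f0*u)@u
        if x>-40:print(x,round(f,1),end="; ")
        if f<-14:break
    st("home");robot.servo_line(W(x-15,y,34),60);robot.servo_line(W(x-15,y,220),200)
E
python3 - <<'E'
from h import *
load([502.7,-292.3],-1.328,-60)
out,_,im=look("side",["bar1"],"side4")
for c,x in out["bar1"]:print(c,x.round())
cv2.imwrite("pics/c4.png",cv2.resize(cv2.imread("pics/side4.png")[130:290,130:330],None,fx=3,fy=3))
E
```

```text
at t 38.3 tcp [ 503.3 -292.3   16.6] F [-1.  -0.1 -0.9] g 0.653
grip t 39.0 tcp [ 502.3 -292.6   16.2] F [-2.7 -0.5  3.3] g 0.267
up t 40.0 tcp [ 501.7 -292.1  198.5] F [-0.5 -0.3 -6.1] g 0.264
over t 41.0 tcp [500.5 -52.  199.5] F [-0.3  0.4 -5.1] g 0.264
45 t 42.6 tcp [500.1 -50.4  44.9] F [-0.1  0.2 -6.9] g 0.263
40 t 42.9 tcp [500.  -50.4  39.8] F [-0.5 -0.  -5.9] g 0.266
36 t 43.1 tcp [500.  -50.5  35.7] F [-0.1  0.  -5.8] g 0.264
34 t 43.4 tcp [500.2 -50.5  33.9] F [ 0.2  0.3 -5.8] g 0.269
33 t 43.6 tcp [500.4 -50.4  33.2] F [ 0.8 -0.4 -3.1] g 0.264
0.89 [ 208. -304.   13.]
0.71 [ 447. -508.   12.]
0.56 [ 623. -285.    8.]
0.52 [504. -49.  28.]
0.48 [ 276. -528.   13.]
```

View pics/c4.png

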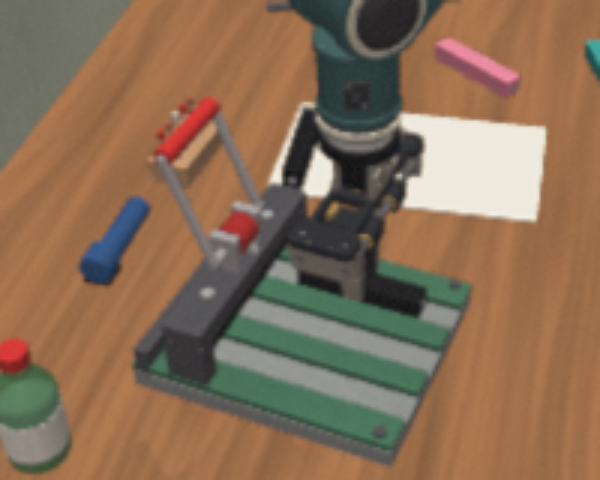

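The black bar sits down in the right lane at about (370,285), and contact began at z 33 as expected. Next I'll push it home.

```bash
python3 - <<'E'
from h import *
push(-60)
p=[560,-300,420];robot.movep(p,rot(0,p));robot.hold(.2)
out,cal,im=look("wrist",["bar1"],"w_mat3")
for s in viewer.silhouettes("bar1","wrist"):print(round(s["confidence"],2),plane(s["mask"],cal,26))
out,_,im=look("side",["bar1","lever_grip"],None)
for c,x in out["bar1"]+out["lever_grip"]:print(c,x.round())
E
```

```text
-38 -4.3; -36 -5.2; -34 -5.4; -32 -4.9; -30 -6.2; -28 -11.8; -26 -16.7; home t 51.2 tcp [500.5 -50.3  33.8] F [-17.5   1.6  14.6] g 0.003
0.96 (array([ 215.44976807, -304.39028931]), 135.5053253173828, 35.150299072265625, np.float64(-0.6400736571905411))
0.81 (array([ 622.83154297, -286.22396851]), 132.10826110839844, 29.497020721435547, np.float64(-1.5275206082266246))
0.65 (array([631.56604004, -78.26495361]), 18.783327102661133, 18.226764678955078, np.float64(0.0029406411495708283))
0.64 (array([ 284.01916504, -522.2923584 ]), 133.73768615722656, 39.659645080566406, np.float64(-1.2040358681918126))
0.62 (array([ 447.13647461, -498.28820801]), 117.83612823486328, 39.14434051513672, np.float64(-0.5927291111745757))
0.81 [ 205. -303.   12.]
0.76 [576. -63.  32.]
0.76 [ 273. -530.   14.]
0.66 [744. 180.   1.]
0.63 [ 448. -504.   10.]
0.62 [ 626. -288.    7.]
0.96 [649. -17. 221.]
```

The first bar is home: force rose sharply at the stop, and the estimate (576,-63) matches lane 1. Next is the second bar, into lane 3.

```bash
python3 - <<'E'
from h import *
load([623.5,-286.5],-1.515,60)
out,_,im=look("scene",["bar1"],"scene5")
for c,x in out["bar1"]:print(c,x.round())
cv2.imwrite("pics/c5.png",cv2.resize(cv2.imread("pics/scene5.png")[90:290,180:380],None,fx=3,fy=3))
E
```

```text
at t 57.5 tcp [ 624.2 -286.5   16.8] F [ 0.8  0.6 -0. ] g 0.654
grip t 58.1 tcp [ 623.9 -286.6   16.2] F [ 0.8 -1.   0.4] g 0.265
up t 59.2 tcp [ 622.4 -286.5  198.2] F [-0.7  0.1 -5.7] g 0.267
over t 60.6 tcp [522.1  66.7 200.1] F [ 0.2 -0.5  0. ] g 0.001
45 t 62.2 tcp [522.6  67.8  55. ] F [-25.9 -13.6  91.1] g 0.003
0.97 [ 446. -504.   17.]
0.79 [ 281. -527.   16.]
0.78 [535.  79.  43.]
0.69 [ 207. -306.   14.]
0.5 [574. -62.  34.]
```

View pics/c5.png

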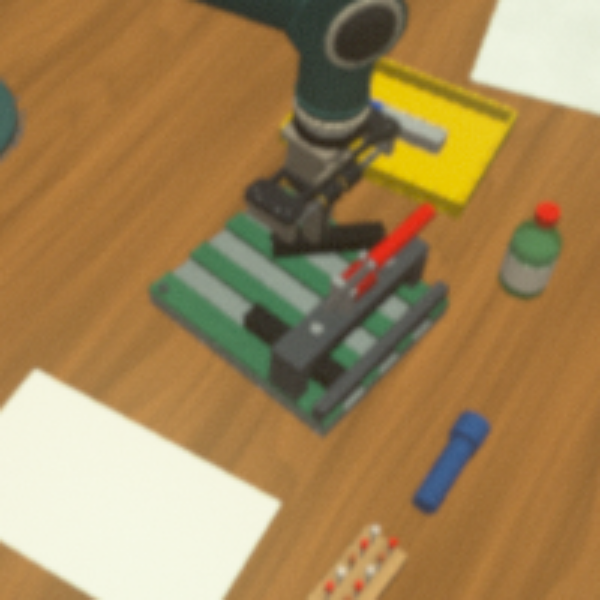

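The grip slackened on the way. The bar fell askew on the left of the fixture at about (330,240) in the crop, and the shut fingers pressed it with 91 N, which is below the limit of 120 N. I'll back off and look.

```bash
python3 - <<'E'
from h import *
robot.servo_line(W(-32,60,200),100);st()
p=W(30,60,400);robot.movep(p,rot(YJ,p));robot.hold(.3)
out,cal,im=look("wrist",["bar1","lever_grip"],"w6")
for s in viewer.silhouettes("bar1","wrist"):
  for z in(45,55):print(round(s["confidence"],2),plane(s["mask"],cal,z))
for c,x in out["bar1"]+out["lever_grip"]:print(c,x.round())
out,_,im=look("side",["bar1"],"side6")
for c,x in out["bar1"]:print(c,x.round())
a=cv2.resize(cv2.imread("pics/w6.png"),(400,300));b=cv2.resize(cv2.imread("pics/side6.png")[150:300,100:300],(400,300))
cv2.imwrite("pics/c6.png",np.hstack([a,b]))
E
```

```text
t 64.0 tcp [520.9  67.6 199.5] F [ 0.2  0.5 -1.1] g 0.002
0.9 (array([547.72546387, -56.1099968 ]), 74.2193603515625, 30.197736740112305, np.float64(-0.1808324995999609))
0.9 (array([546.8392334 , -53.70155334]), 72.80279541015625, 29.621383666992188, np.float64(-0.18083196696774287))
0.78 (array([535.10803223,  78.21833801]), 131.51658630371094, 25.407886505126953, np.float64(0.6647058999029566))
0.78 (array([534.46252441,  78.06310272]), 129.00645446777344, 24.92295265197754, np.float64(0.6647078972737741))
0.98 [538.  74.  39.]
0.91 [574. -63.  35.]
0.54 [543.   6.   3.]
0.81 [649. -19. 228.]
0.75 [ 448. -507.   13.]
0.73 [537.  82.  36.]
0.72 [ 207. -306.   14.]
0.54 [575. -63.  31.]
0.45 [ 273. -531.   12.]
```

View pics/c6.png

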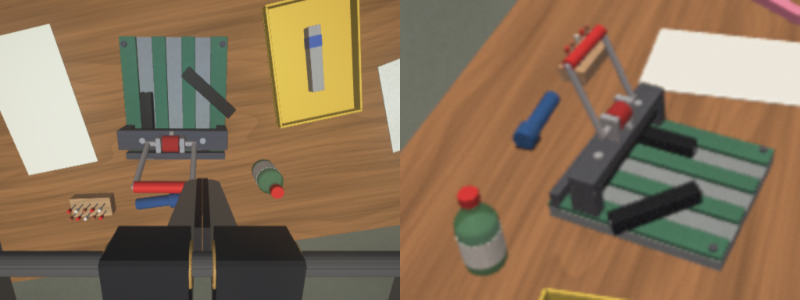

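Both crops show the bar lying flat across the rib tops, at about (208,92) and (655,208), at roughly 45° to the lanes. The lever is still open and lane 1 is still loaded. A centre grasp would bring the gripper body close to the lugs. So I'll grip off-centre, drag the bar 45 mm towards -x, then regrasp it at its centre.

```bash
python3 - <<'E'
from h import *
c=np.array([534.5,78]);a=.665;d=np.array([np.cos(a),np.sin(a)])
g=np.array([*(c-35*d),160.]);grip(.65,50)
robot.movep(g,rot(a+np.pi/2,g))
g[2]=75;robot.servo_line(g,150);g[2]=43.5;robot.servo_line(g,60);st("at");grip(0.,50);st("grip")
u=W(-45,0,0)-W(0,0,0);g=g+u;g[2]=44.5;robot.servo_line(g,60);st("dragged")
grip(.65);g[2]=200;robot.servo_line(g,150)
p=W(30,60,400);robot.movep(p,rot(YJ,p));robot.hold(.3)
out,cal,im=look("wrist",["bar1"],"w7")
for s in viewer.silhouettes("bar1","wrist"):print(round(s["confidence"],2),plane(s["mask"],cal,55))
for c,x in out["bar1"]:print(c,x.round())
E
```

```text
at t 68.8 tcp [506.9  56.6  43.4] F [-0.3 -0.2  0.6] g 0.651
grip t 69.4 tcp [506.7  56.7  43.6] F [-1.3  1.4  1.4] g 0.266
dragged t 70.3 tcp [462.5  64.1  44.4] F [-0.6 -0.6 -5. ] g 0.263
0.97 (array([546.80554199, -53.62630463]), 72.86990356445312, 29.674745559692383, np.float64(-0.16390158612783665))
0.69 (array([490.71789551,  85.79000092]), 128.5255126953125, 26.152883529663086, np.float64(0.6739299580755277))
0.15 (array([579.55224609,  -8.01477051]), 330.8746337890625, 238.59103393554688, np.float64(-0.17460336581026556))
0.64 [496.  82.  42.]
0.56 [574. -63.  32.]
```

View pics/w7.png

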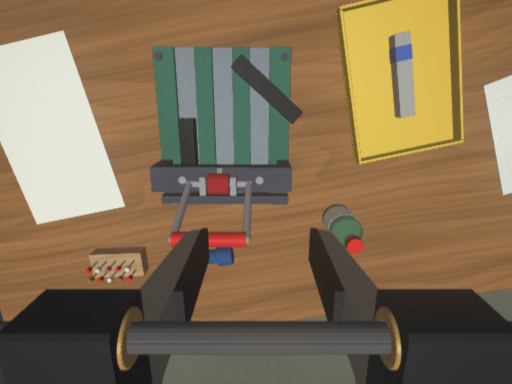

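The bar now lies at pixel (266,88), clear of the bridge. I'll regrasp it at the centre and lay it in lane 3, this time checking the grip.

```bash
python3 - <<'E'
from h import *
g=np.array([490.7,85.8,150.]);robot.movep(g,rot(.672+np.pi/2,g))
g[2]=75;robot.servo_line(g,150);g[2]=43.5;robot.servo_line(g,60);st("at");grip(0.,55)
g[2]=80;robot.servo_line(g,100);st("up")
q=W(-32,60,80);robot.servo_line(q,80,rot(YJ,q));o=st("over")
ok=abs(o["grip_width"]-.265)<.02
if ok:
    for z in(50,45,40,36,34,33):
        robot.servo_line(W(-32,60,z),40);o=st(z)
        if o["contact_force"][2]>10:ok=0;break
if ok and o["grip_width"]>.25:
    push(60)
    p=W(30,0,420);robot.movep(p,rot(YJ,p));robot.hold(.3)
    out,cal,im=look("wrist",["bar1"],"w8")
    for s in viewer.silhouettes("bar1","wrist"):print(round(s["confidence"],2),plane(s["mask"],cal,45))
    for c,x in out["bar1"]:print(c,x.round())
out,_,im=look("side",["bar1","lever_grip"],"side8")
for c,x in out["bar1"]+out["lever_grip"]:print(c,x.round())
print(W(45,-60,0),W(45,60,0))
a=cv2.resize(cv2.imread("pics/w8.png"),(400,300));b=cv2.resize(cv2.imread("pics/side8.png")[150:300,100:300],(400,300))
cv2.imwrite("pics/c8.png",np.hstack([a,b]))
E
```

```text
at t 75.9 tcp [490.7  86.   43.4] F [0.2 0.  0.1] g 0.648
up t 77.1 tcp [490.5  85.2  79.8] F [-1.1  0.  -5.1] g 0.264
over t 78.1 tcp [520.7  67.9  79.6] F [ 0.3 -0.1 -5.2] g 0.266
50 t 79.0 tcp [521.4  67.8  50.2] F [-0.2 -0.3 -4.9] g 0.267
45 t 79.2 tcp [521.   67.6  44.8] F [-0.4  0.1 -5.2] g 0.265
40 t 79.5 tcp [520.9  67.6  39.7] F [ 0.2 -0.3 -6.4] g 0.266
36 t 79.8 tcp [521.   67.6  35.7] F [-0.3 -0.2 -5.5] g 0.266
34 t 80.0 tcp [521.2  67.7  33.9] F [ 0.1  0.6 -5.9] g 0.269
33 t 80.3 tcp [521.3  67.8  33.6] F [-3.1 -0.7  3.1] g 0.265
-38 -5.8; -36 -5.9; -34 -6.7; -32 -5.9; -30 -7.0; -28 -12.1; -26 -17.4; home t 87.7 tcp [521.8  67.8  33.8] F [-16.6   2.3  14.4] g 0.002
0.63 (array([546.46832275, -57.84079361]), 76.6581039428711, 30.036561965942383, np.float64(-0.17494331832341417))
0.59 (array([567.54943848,  57.3160553 ]), 75.01029205322266, 25.691570281982422, np.float64(-0.17409496835816943))
0.16 (array([681.21087646, -21.99456024]), 144.7298126220703, 122.34284973144531, np.float64(1.396679121041625))
0.88 [572. -62.  37.]
0.75 [599.  50.  31.]
0.93 [ 209. -305.   14.]
0.81 [596.  56.  25.]
0.77 [ 274. -528.   13.]
0.75 [578. -63.  28.]
0.58 [ 444. -506.   15.]
0.17 [614.  -8. 119.]
0.8 [649. -11. 219.]
[575.99927061 -63.95229127   0.        ] [597.01040384  54.19394134   0.        ]
```

View pics/c8.png

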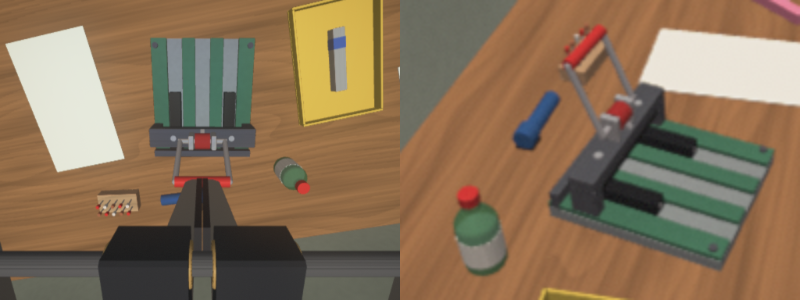

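Both bars sit symmetrically against the stop, at about (175,108) and (230,108) in the left crop. The lever is still open. Next I'll close it.

```bash
python3 - <<'E'
from h import *
grip(0.,20)
p=W(165,0,330);robot.movep(p,rot(YJ,p));robot.servo_line(W(165,0,214),200);st("down")
arc=lambda f,dx,dz:W(70-115*np.cos(f)+dx,0,118+115*np.sin(f)+dz)
for d in range(112,44,-6):
    robot.servo_line(arc(np.radians(d),17,-12),100);st(d)
q=robot.observe()["tcp_pos"];q[2]=340;robot.servo_line(q,200)
p=W(-40,0,430);robot.movep(p,rot(YJ,p));robot.hold(.3)
for cam in("wrist","side","scene"):
    out,_,im=look(cam,["lever_grip","bar1","done1"],f"end_{cam}")
    for n in out:
        for c,x in out[n][:4]:print(cam,n,c,x.round())
print(W(-24,0,184))
a=cv2.resize(cv2.imread("pics/end_scene.png"),(400,300));b=cv2.resize(cv2.imread("pics/end_side.png")[150:300,100:300],(400,300))
cv2.imwrite("pics/c9.png",np.hstack([a,b]))
E
```

```text
down t 92.3 tcp [705.3 -25.7 216.3] F [0.7 0.4 1.1] g 0.006
112 t 92.8 tcp [671.  -20.  213.8] F [-0.2 -0.1  0.1] g 0.005
106 t 93.1 tcp [660.4 -18.2 217.2] F [ 4.8 -0.4  0. ] g 0.005
100 t 93.3 tcp [648.9 -16.1 220.2] F [ 4.7 -1.4  3.8] g 0.006
94 t 93.6 tcp [636.3 -13.5 221. ] F [ 4.6 -0.6  3.2] g 0.005
88 t 93.9 tcp [624.  -11.2 220.7] F [ 3.6 -0.1  2.2] g 0.004
82 t 94.1 tcp [611.9  -9.2 219.5] F [2.5 0.3 1.1] g 0.0
76 t 94.4 tcp [600.2  -7.2 217.3] F [ 1.2 -0.2 -1.1] g 0.007
70 t 94.7 tcp [588.7  -5.4 213.7] F [1.1 0.2 0. ] g 0.001
64 t 94.9 tcp [577.8  -3.6 209.1] F [-0.5 -0.1  0.4] g 0.003
58 t 95.2 tcp [567.8  -1.7 203.5] F [ 0.2  0.2 -1.1] g 0.005
52 t 95.5 tcp [558.2   0.  196.6] F [-0.1  0.7 -0.5] g 0.001
46 t 95.7 tcp [549.2   1.7 188.7] F [ 0.2 -0.1  0.5] g 0.007
wrist lever_grip 0.92 [519.   9. 189.]
wrist bar1 0.72 [601.  52.  29.]
wrist bar1 0.57 [ 208. -307.   10.]
wrist done1 0.78 [507. 309.  16.]
wrist done1 0.68 [740. 178.   1.]
side lever_grip 0.67 [522.   6. 182.]
side bar1 0.62 [597.  54.  27.]
side bar1 0.59 [ 205. -306.   15.]
side bar1 0.58 [ 448. -507.    7.]
side bar1 0.55 [ 276. -531.   12.]
side done1 0.94 [505. 305.  18.]
scene lever_grip 0.57 [521.   7. 188.]
scene bar1 0.84 [ 206. -305.   11.]
scene bar1 0.71 [ 448. -504.   14.]
scene bar1 0.69 [595.  54.  34.]
scene bar1 0.62 [ 282. -528.   19.]
scene done1 0.82 [510. 314.  17.]
scene done1 0.74 [614.  -9.  93.]
scene done1 0.48 [611.  -5. 118.]
[518.57075348   7.20222665 184.        ]
```

View pics/c9.png

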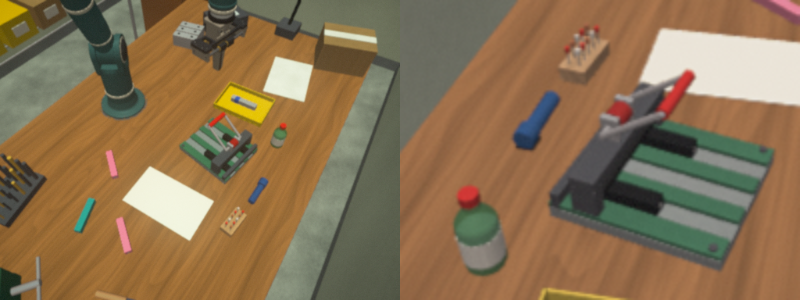

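The lever is closed with the grip at about (519,7,186). Both black bars are under the bridge at (670,140) and (635,198), the bright bar is in the tray, and the bystanders have not moved. I'm handing in the job.

```bash
python3 - <<'E'
from h import *
st();robot.job_done()
E
```

```text
t 98.0 tcp [502.8  10.  430. ] F [ 0.7 -0.2 -0.8] g 0.007
the job is handed in; nothing more can be done
```

I handed the job in at 98 s of the 210 s allowed. The lever was thrown open, the bright bar slid out and laid in the tray, and both black bars pushed home in lanes 1 and 3. The lever was then snapped shut over them.

**Last checks:**
- **Lever:** all three cameras put its grip within about 5 mm of its closed position.
- **Bars home:** both gave the same steep force rise at the stop. Position estimates taken before closing were within about 6 mm of home. After closing, lane 3's bar was still within about 5 mm. Lane 1's bar was not listed in the top detections, but it is seen under the bridge in the picture.
- **Bright bar:** it lies flat in the tray at a height of about 17 mm.
- **Bystanders:** the torch, oil bottle and block of grinding points look unmoved in the pictures.

**What went wrong:**
- One black bar was knocked about 25 mm on the mat, so I measured it again before grasping it.
- The grip slackened while carrying the second bar, and it fell across the fixture's ribs. I missed this on the way down and the shut fingers pressed it with about 91 N. That is under the 120 N wrist limit, but over 40 N, the limit for the arm or gripper body. I then dragged the bar clear, regrasped it and loaded it normally.

I could not measure how hard the foot presses on the bars; I infer the clamping from the closed lever. Handing in gave no verdict.

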